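# Set a pine block against the fence and red stop

## Task

Push the pale pine block along the bench until its long side lies flat against the aluminium fence and its end butts against the red stop, between the two stops, ready for sawing. Only push it with the fingers: do not lift, tip or carry it. Leave the other loose things on the bench where they are, and finish with the hand clear of everything.

Things in the scene. Friction and masses are not known exactly. Their poses are not given: they have to be found in the camera images.
- pine_block: Loose pale pine block lying flat, 88 mm (its x) by 150 mm (its y, the long way) by 40 mm high, about 0.2 to 0.4 kg, square edges; origin at the centre of its underside, z up. It starts askew between the robot and the fence, its x roughly towards the fence. It slides on the bench under a few newtons.
- fence: Straight aluminium fence fixed to the bench, 480 mm long (its y) and 34 mm high; origin at the centre of the underside of its upright bar, which is 40 mm thick. Its flat working face looks along its -x (towards the robot), 20 mm from the origin. A 6 mm high foot with bolt heads up to 11 mm runs along the other side, out to x = 70 mm.
- red_stop: Red stop block, rigidly fixed against the fence's working face, axes parallel to the fence's: 64 (x) by 30 (y) by 36 mm high, bolt head to 40 mm; origin at the centre of its underside, 53 mm from the fence origin along the fence's -x. Near either end of the fence, the yellow stop near the other (360 to 440 mm apart); its working face looks to the yellow stop, 15 mm from its origin.
- yellow_stop: Yellow stop block, same shape and size as the red one and likewise fixed, near the other end of the fence; not used in this job. Origin at the centre of its underside.
- dark_offcut: Loose dark wood offcut, 90 (x) by 44 (y) by 40 mm high, bystander; origin at the centre of its underside.
- spray_can: Loose standing white can with orange label, 64 mm diameter, 130 mm high, bystander; origin at the centre of its underside.
- glue_bottle: Loose standing green bottle with yellow label and red cap, 60 mm diameter, 150 mm high, bystander; origin at the centre of its underside.
- screw_jar: Loose standing jar with steel cap, 60 mm diameter, 75 mm high, bystander; origin at the centre of its underside.
- hammer: Loose hammer lying to the left of the fence as seen from the robot, about 260 mm long along its x, bystander; origin under its middle.
- screwdriver: Loose black-handled screwdriver lying on the bench, about 200 mm long along its x, bystander; origin under its middle.
- tape_measure: Loose green tape measure standing on the bench, 62 (x) by 34 (y) by 60 mm high, bystander; origin at the centre of its underside.
Not all that is in view belongs to the job. Leave any purple look-alike of the pine_block alone. Of the things that look like the yellow_stop, the smaller one is meant.

How it is judged:
By the outcome, as a careful person would: the job done as asked, in the order asked, and still so for the second after the job is handed in, with the robot touching nothing.
It also fails if it takes over 40 s, if anything falls off the work surface, if the arm or the gripper's body presses on something with over 40 N, if the wrist force passes 120 N, or if a joint passes its speed limit or range.

## Robot

A 6-joint arm with a two-finger parallel gripper is mounted at the origin on the work surface. World frame = base frame: x ahead of the robot, y to its left, z up, the work surface at z = 0. Lengths are in mm, angles in rad, forces in N, time in s.
With the tool pointing down it reaches from about 350 to 850 mm from the base axis. Payload 8.1 kg.
Tool frame: the origin (TCP) lies at the very end of the fingers, on their centre line; the grasp point (between the pads) lies 19 mm behind it; z points along the fingers, y is the line along which they close (so a half turn about z gives the same grasp; the last joint's range is limited). The gripper opens to 93 mm and grips with 3 to 60 N. Pads are 15 mm wide; open, the fingers measure 128 mm over their backs; the gripper's body (75 mm by 188 mm) begins 65 mm behind the grasp point.
Start: joints at [-1.269, 0.13, 1.488, -0, 1.523, -0.085], TCP at [226.356, -555.669, 218.635] pointing down, gripper open.
Joint ranges: [-2.96, 2.96], [-0.89, 2.26], [0.02, 2.5], [-1.34, 4.48], [0, 2.73], [-2.66, 2.66]. Speed limits (rad/s): [2.39, 2.39, 2.79, 3.14, 3.14, 3.14].

## Interface

Orientations are given as a rotation vector (axis times angle).
In Python, from rig import robot, imaging gives the robot as it stands.
- The arm moves only by the tool apply_moves, never from a script. Its argument "moves" is a list of rows, each an object with "grip": the opening in per cent of the stroke, from 0 (shut) to 100 (fully open); "travel": the shift along the tool's x, y, z in cm, a list of three; "roll": the turn about the tool's z in rad. In form: [{"grip": grip, "travel": [x, y, z], "roll": roll}, ...]. A call has 1 to 20 rows; each row is the pose to reach, as a shift and turn from the pose commanded when the call began, along the tool's axes at that moment; what a row does not reach only later rows make up. A row lasts 1/10 s, in which the tool goes at most 50 mm and 8.59 degrees, less where a joint would pass 70% of its speed; a pose out of reach is approached as far as the arm can. A call with a gripper value outside its range is refused whole. The fingers move at their own pace and stop on an object; "force" is the grip in N (left out, the last holds). Time passes only in rows, so rows that repeat a pose let the fingers close. It gives the time, the measured TCP pose, the force, the opening and the grip force at its end, in the units of the state.
- robot.get_state(): the state, without advancing time (a new reading comes with each control period).
- imaging.read_camera(name): name is "scene" or "top"; returns a dict with "frame" (400x640x3 uint8, blue, green, red), "depth" (400x640 float32, mm along the optical axis (not along the pixel's ray), 0 where there is no reading), "fx", "fy", "cx", "cy" (pixels), "rvec" (rotation vector, rad) and "tvec" (3), from world to camera coordinates, as OpenCV has them. Camera axes: x right, y down, z forward; pixel columns grow to the right and rows downward; lengths in mm; the calibration is good to about 2 mm. A picture is of the moment at which its call begins.
- robot.job_done(): hands the job in; it is judged then, once.
The state is a dict: "time": time; "joint_positions": joint angles; "qvel": joint speeds; "joint_efforts": joint torques, N m; "tcp_pos": TCP position; "orientation": TCP orientation; "contact_force": force on the tool from outside, world axes, zero at the start; "wrist_torque": the same for the moment, N m; "opening": finger opening in mm; "finger_force": force on a finger pad.
Only numpy, scipy, OpenCV 4.12 (cv2) and the standard library are available. Lean on these libraries where they do the work, as an engineer would, in place of code of your own. Each camera call takes 0.05 s, during which the arm holds its last target. There are 200 camera calls.

## Working session

There is one attempt and no reset: what is moved stays moved. The work goes in short steps, Python scripts to look and compute and a tool call to move; the robot and the scene stay as the last step left them, time stands still between calls to the robot, and variables do not carry over. Pictures are saved under pics/ and viewed, at most 10 in all, crops included, and the job is handed in when it is done.

Besides the shell and the picture viewer there is one more tool, called after ">>>" by a JSON object that holds its "api" and its "payload". apply_moves: Moves the arm, as the interface text tells. Its arguments: {"type":"object","properties":{"moves":{"type":"array","items":{"type":"object","properties":{"grip":{"type":"number"},"travel":{"type":"array","items":{"type":"number"}},"roll":{"type":"number"}}}},"force":{"type":"number"}},"required":["moves"]}

```bash
mkdir -p pics
cat > h.py <<'E'
import numpy as np, cv2
from rig import robot, imaging
def cam(n):
    c=imaging.read_camera(n); R=cv2.Rodrigues(np.array(c["rvec"],float))[0]; t=np.array(c["tvec"],float).ravel()
    return c,R,t
def cloud(c,R,t):
    v,u=np.mgrid[:400,:640]; d=c["depth"]
    P=np.stack([(u-c["cx"])/c["fx"]*d,(v-c["cy"])/c["fy"]*d,d],-1)
    return (P-t)@R
def ray(c,R,t,uv,z):
    uv=np.atleast_2d(uv); d=np.c_[(uv[:,0]-c["cx"])/c["fx"],(uv[:,1]-c["cy"])/c["fy"],np.ones(len(uv))]@R
    o=-R.T@t; return o+d*((z-o[2])/d[:,2])[:,None]
E
python3 - <<'E'
from h import *
for n in("top","scene"):
    c,R,t=cam(n); cv2.imwrite(f"pics/{n}0.png",c["frame"]); print(n,-R.T@t,R.round(2).tolist(),c["fx"])
s=robot.get_state();print(s)
E
```

```text
top [ 351.08403457   -1.98135339 1047.59080846] [[0.02, -1.0, -0.01], [-0.99, -0.01, -0.14], [0.14, 0.01, -0.99]] 386.32745739908523
scene [1346.97253853 -540.55599686  754.55682233] [[0.55, 0.84, -0.01], [0.48, -0.32, -0.81], [-0.68, 0.44, -0.58]] 451.78358529693014
{'time': 0.1, 'joint_positions': array([-1.26942008e+00,  1.31075751e-01,  1.48916541e+00, -2.80097952e-05,
        1.52299480e+00, -8.54392337e-02]), 'qvel': array([-0.00108603, -0.00130555, -0.00107563,  0.00121054, -0.00102914,
       -0.00060445]), 'joint_efforts': array([ 1.00265592e-03, -5.61340570e+01, -4.93096018e+01,  7.70741352e-02,
        2.90867651e-02, -4.79133507e-05]), 'tcp_pos': array([ 226.18178511, -555.18466346,  217.70098173]), 'orientation': array([-3.08141677e+00, -6.03515994e-01,  3.21680387e-04]), 'contact_force': array([-0.54112881, -0.1947908 ,  0.33183351]), 'wrist_torque': array([-0.02441255,  0.01883959,  0.01260681]), 'finger_force': 0.0, 'opening': 93.2035967645896}
```

View pics/top0.png

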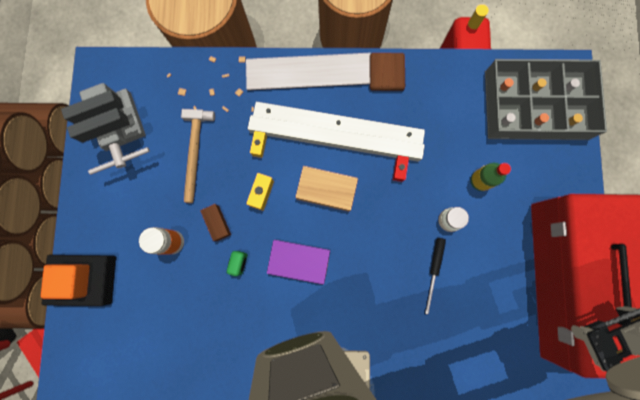

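View pics/scene0.png

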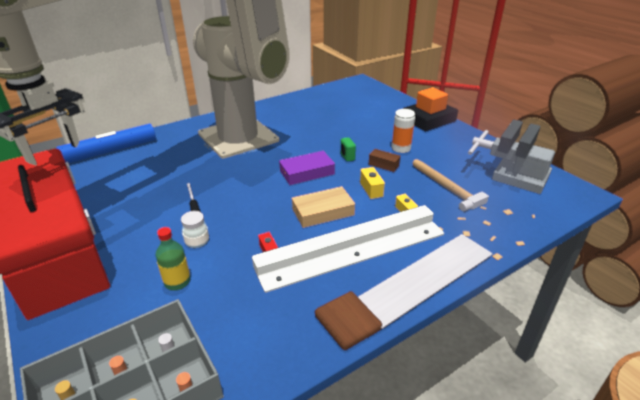

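The top view shows the pine block at (327,188), and the fence running from (250,115) to (425,145). The red stop is at (401,167) and the small yellow stop at (258,143). The look-alikes to leave alone are a larger yellow block at (260,190) and a purple block at (299,262). Next I'll measure these.

```bash
cat >> h.py <<'E'
def blob(c,lo,hi,near,box=60):
    m=cv2.inRange(cv2.cvtColor(c["frame"],cv2.COLOR_BGR2HSV),lo,hi)
    w=np.zeros_like(m); x,y=near; w[max(0,y-box):y+box,max(0,x-box):x+box]=255; m&=w
    n,l,s,ce=cv2.connectedComponentsWithStats(m)
    i=min((i for i in range(1,n) if s[i,4]>25),key=lambda i:np.hypot(*(ce[i]-near)))
    return (l==i)
def rect(P,m,z0,z1):
    q=P[m]; q=q[(q[:,2]>z0)&(q[:,2]<z1)]; r=cv2.minAreaRect(q[:,:2].astype(np.float32))
    return np.array(r[0]).round(1),np.array(r[1]).round(1),round(r[2],2),np.median(q[:,2]).round(1),len(q)
PINE=((8,50,120),(24,190,255))
E
python3 - <<'E'
from h import *
c,R,t=cam("top"); P=cloud(c,R,t)
def rr(name,m,z):
    cs=max(cv2.findContours(m.astype(np.uint8),0,1)[0],key=cv2.contourArea)
    w=ray(c,R,t,cs[:,0].astype(float),z)[:,:2].astype(np.float32); r=cv2.minAreaRect(w)
    print(name,"ray",np.round(r[0],1),np.round(r[1],1),round(r[2],2),"depth z",np.median(P[m][:,2]).round(1),cv2.boxPoints(r).round(0).tolist())
rr("pine",blob(c,*PINE,(327,188)),40)
rr("red",blob(c,(0,150,90),(8,255,255),(401,167),25),36)
rr("yel",blob(c,(18,120,120),(35,255,255),(258,143),25),36)
rr("yelbig",blob(c,(18,120,120),(35,255,255),(260,190),25),40)
rr("purple",blob(c,(125,80,80),(160,255,255),(299,262)),40)
f=blob(c,(0,0,150),(179,60,255),(338,130),110)
rr("fence",f,34)
# fence upright: depth points with z>25
q=P[f]; q=q[(q[:,2]>26)&(q[:,2]<45)]; r=cv2.minAreaRect(q[:,:2].astype(np.float32)); print("upright",r,len(q))
# front edge by rays: lowest white pixel per column
cols=range(285,385,4); e=np.array([[u,np.where(f[:,u])[0].max()+.5] for u in cols],float)
w=ray(c,R,t,e,34); k=np.polyfit(w[:,1],w[:,0],1); print("face x=",k,"res",np.std(w[:,0]-np.polyval(k,w[:,1])))
E
```

```text
pine ray [526.9   6.1] [149.3  89.6] 77.69 depth z 39.8 [[467.0, -57.0], [555.0, -76.0], [587.0, 70.0], [499.0, 89.0]]
red ray [ 584.6 -191.3] [29.8 64.6] 78.43 depth z 35.5 [[550.0, -199.0], [613.0, -212.0], [619.0, -183.0], [556.0, -170.0]]
yel ray [648.4 194.4] [32.2 65.7] 81.06 depth z 35.3 [[613.0, 184.0], [678.0, 173.0], [683.0, 205.0], [618.0, 215.0]]
yelbig ray [516.1 184.3] [43.2 89.3] 72.42 depth z 49.3 [[467.0, 177.0], [552.0, 150.0], [565.0, 191.0], [480.0, 218.0]]
purple ray [332.9  75.9] [150.9  90.3] 80.4 depth z 40.0 [[276.0, 9.0], [365.0, -6.0], [390.0, 143.0], [301.0, 158.0]]
fence ray [689.6 -18.9] [482.   82.8] 80.75 depth z 9.7 [[610.0, -250.0], [692.0, -263.0], [769.0, 212.0], [688.0, 226.0]]
upright ((668.7400512695312, -14.970962524414062), (480.3603515625, 41.080265045166016), 80.7549057006836) 2477
face x= [1.64159076e-01 6.50877964e+02] res 0.8000539725957357
```

>>> {"api": "apply_moves", "payload": {"moves": [{"grip": 100, "travel": [41.4, -45.2, 0], "roll": 0.55}, {"grip": 100, "travel": [41.4, -45.2, 0], "roll": 0.55}, {"grip": 100, "travel": [41.4, -45.2, 0], "roll": 0.55}, {"grip": 100, "travel": [41.4, -45.2, 0], "roll": 0.55}, {"grip": 100, "travel": [41.4, -45.2, 0], "roll": 0.55}, {"grip": 100, "travel": [41.4, -45.2, 0], "roll": 0.55}, {"grip": 100, "travel": [41.4, -45.2, 0], "roll": 0.55}, {"grip": 100, "travel": [41.4, -45.2, 0], "roll": 0.55}, {"grip": 100, "travel": [41.4, -45.2, 0], "roll": 0.55}, {"grip": 100, "travel": [41.4, -45.2, 0], "roll": 0.55}, {"grip": 100, "travel": [41.4, -45.2, 0], "roll": 0.55}, {"grip": 100, "travel": [41.4, -45.2, 0], "roll": 0.55}, {"grip": 100, "travel": [41.4, -45.2, 0], "roll": 0.55}, {"grip": 100, "travel": [41.4, -45.2, 0], "roll": 0.55}, {"grip": 100, "travel": [41.4, -45.2, 0], "roll": 0.55}, {"grip": 100, "travel": [41.4, -45.2, 0], "roll": 0.55}]}}

```text
time: 1.75
tcp_pos: [438.9, 17.7, 218.5]
orientation: [3.13, -0.259, -0.001]
contact_force: [0.1, -0.4, -0.1]
opening: 93.2
finger_force: 0.0
```

>>> {"api": "apply_moves", "payload": {"moves": [{"travel": [0, 0, 5]}, {"travel": [0, 0, 10]}, {"travel": [0, 0, 15]}, {"travel": [0, 0, 19]}, {"travel": [0, 0, 20.3]}, {"travel": [0, 0, 20.3]}, {"travel": [0, 0, 20.3]}]}}

```text
schema error: expected keys grip, travel, roll
```

>>> {"api": "apply_moves", "payload": {"moves": [{"grip": 100, "roll": 0, "travel": [0, 0, 5]}, {"grip": 100, "roll": 0, "travel": [0, 0, 10]}, {"grip": 100, "roll": 0, "travel": [0, 0, 15]}, {"grip": 100, "roll": 0, "travel": [0, 0, 19]}, {"grip": 100, "roll": 0, "travel": [0, 0, 20.3]}, {"grip": 100, "roll": 0, "travel": [0, 0, 20.3]}, {"grip": 100, "roll": 0, "travel": [0, 0, 20.3]}]}}

```text
time: 2.45
tcp_pos: [440.7, 18.4, 17.6]
orientation: [3.131, -0.258, 0.004]
contact_force: [0.7, -0.4, 0.4]
opening: 92.9
finger_force: 0.0
```

>>> {"api": "apply_moves", "payload": {"moves": [{"grip": 100, "roll": 0, "travel": [1.5, 0, 0]}, {"grip": 100, "roll": 0, "travel": [2.5, 0, 0]}, {"grip": 100, "roll": 0, "travel": [3.2, 0, 0]}, {"grip": 100, "roll": 0, "travel": [4, 0, 0]}, {"grip": 100, "roll": 0, "travel": [4.8, 0, 0]}, {"grip": 100, "roll": 0, "travel": [5.6, 0, 0]}, {"grip": 100, "roll": 0, "travel": [6.4, 0, 0]}, {"grip": 100, "roll": 0, "travel": [7.2, 0, 0]}, {"grip": 100, "roll": 0, "travel": [8, 0, 0]}, {"grip": 100, "roll": 0, "travel": [8.8, 0, 0]}, {"grip": 100, "roll": 0, "travel": [9.4, 0, 0]}, {"grip": 100, "roll": 0, "travel": [10, 0, 0]}, {"grip": 100, "roll": 0, "travel": [10.4, 0, 0]}]}}

```text
time: 3.75
tcp_pos: [542.4, 2.1, 15.6]
orientation: [3.131, -0.256, 0.0]
contact_force: [-3.8, 1.1, 4.1]
opening: 92.9
finger_force: 1.9
```

```bash
cat >> h.py <<'E'
n=np.array([.9868,-.162]); u=np.array([.162,.9868])
def pine(near):
    c,R,t=cam("top"); m=blob(c,*PINE,near,80)
    cs=max(cv2.findContours(m.astype(np.uint8),0,1)[0],key=cv2.contourArea)
    w=ray(c,R,t,cs[:,0].astype(float),40)[:,:2].astype(np.float32); r=cv2.minAreaRect(w)
    b=cv2.boxPoints(r); print("pine",np.round(r[0],1),np.round(r[1],1),round(r[2],2),"n",(b@n).round(1),"u",(b@u).round(1))
    s=robot.get_state(); p=s["tcp_pos"]; print("tcp",p.round(1),"n,u",(n@p[:2]).round(1),(u@p[:2]).round(1),"F",s["contact_force"].round(1),"t",s["time"])
    return c
E
python3 - <<'E'
from h import *
c=pine((327,165)); cv2.imwrite("pics/t1.png",c["frame"][60:320,180:540])
E
```

```text
pine [544.1  21.2] [239.8 357. ] 85.04 n [364.7 720.6 702.3 346.4] u [-24.1   3.  242.2 215. ]
tcp [542.9   2.   15.8] n,u 535.4 89.9 F [-0.9 -1.2 -0.8] t 3.8
```

View pics/t1.png

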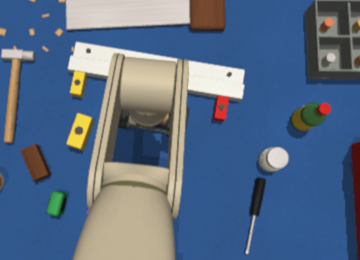

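The arm hides the block from the top camera at (145,110) in the crop, and everything else is undisturbed. I'll go on by force.

>>> {"api": "apply_moves", "payload": {"moves": [{"grip": 100, "roll": 0, "travel": [0.4, 0, 0]}, {"grip": 100, "roll": 0, "travel": [0.8, 0, 0]}, {"grip": 100, "roll": 0, "travel": [1.0, 0, 0]}, {"grip": 100, "roll": 0, "travel": [1.0, 0, 0]}]}}

```text
time: 4.2
tcp_pos: [552.3, 0.5, 15.7]
orientation: [3.131, -0.256, 0.001]
contact_force: [-0.0, 0.2, 0.3]
opening: 93.1
finger_force: 0.0
```

>>> {"api": "apply_moves", "payload": {"moves": [{"grip": 100, "roll": 0, "travel": [0.2, 0, 0]}, {"grip": 100, "roll": 0, "travel": [0.4, 0, 0]}, {"grip": 100, "roll": 0, "travel": [0.4, 0, 0]}]}}

```text
time: 4.5
tcp_pos: [555.4, 0.0, 15.6]
orientation: [-3.131, 0.256, 0.002]
contact_force: [-5.3, 1.5, 4.1]
opening: 93.0
finger_force: 2.3
```

>>> {"api": "apply_moves", "payload": {"moves": [{"grip": 100, "roll": 0, "travel": [0.2, 0, 0]}, {"grip": 100, "roll": 0, "travel": [0.3, 0, 0]}, {"grip": 100, "roll": 0, "travel": [0.3, 0, 0]}]}}

```text
time: 4.8
tcp_pos: [555.3, 0.0, 15.3]
orientation: [-3.131, 0.256, 0.011]
contact_force: [-19.7, 2.6, 16.9]
opening: 92.9
finger_force: 10.0
```

>>> {"api": "apply_moves", "payload": {"moves": [{"grip": 100, "roll": 0, "travel": [-2, 0, 0]}, {"grip": 100, "roll": 0, "travel": [-3, 0, -3]}, {"grip": 100, "roll": 0, "travel": [-3, 0, -8]}, {"grip": 40, "roll": 0, "travel": [-3, 0, -12.5]}, {"grip": 40, "roll": -1.571, "travel": [5, -13, -12.5]}, {"grip": 40, "roll": -1.571, "travel": [5, -13, -12.5]}, {"grip": 40, "roll": -1.571, "travel": [5, -13, -12.5]}, {"grip": 40, "roll": -1.571, "travel": [5, -13, -12.5]}, {"grip": 40, "roll": -1.571, "travel": [5, -13, -12.5]}, {"grip": 40, "roll": -1.571, "travel": [5, -13, -12.5]}, {"grip": 40, "roll": -1.571, "travel": [5, -13, -12.5]}, {"grip": 40, "roll": -1.571, "travel": [5, -13, -12.5]}, {"grip": 40, "roll": -1.571, "travel": [5, -13, -12.5]}, {"grip": 40, "roll": -1.571, "travel": [5, -13, -12.5]}, {"grip": 40, "roll": -1.571, "travel": [5, -13, -12.5]}, {"grip": 40, "roll": -1.571, "travel": [5, -13, -12.5]}, {"grip": 40, "roll": -1.571, "travel": [5, -13, -12.5]}]}}

```text
time: 6.5
tcp_pos: [629.4, 119.6, 140.7]
orientation: [2.397, 2.03, 0.001]
contact_force: [-0.1, 0.2, 0.7]
opening: 37.0
finger_force: 0.0
```

Run:
```python
from h import *
c=pine((327,160)); cv2.imwrite("pics/t2.png",c["frame"][60:320,180:540])
```

```text
pine [605.8  -5.6] [150.3  88.6] 80.63 n [554.3 643.  643.1 554.4] u [ 17.5  17.5 167.7 167.8]
tcp [629.3 119.6 140.7] n,u 601.7 220.0 F [ 0.1  0.1 -1.2] t 6.55
```

View pics/t2.png

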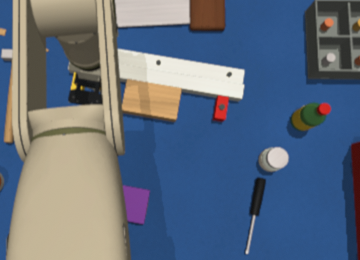

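The block lies flat against the fence (crop 150,100), with its long face at n = 643. It is 97 mm short of the red stop at (220,108). Next I descend behind its left end and push along the fence.

>>> {"api": "apply_moves", "payload": {"moves": [{"grip": 40, "roll": 0, "travel": [0, -0.2, 5]}, {"grip": 40, "roll": 0, "travel": [0, -0.2, 10]}, {"grip": 40, "roll": 0, "travel": [0, -0.2, 12.5]}, {"grip": 40, "roll": 0, "travel": [0, -0.2, 12.5]}, {"grip": 40, "roll": 0, "travel": [-2, -0.2, 12.5]}, {"grip": 40, "roll": 0, "travel": [-3.5, -0.2, 12.5]}, {"grip": 40, "roll": 0, "travel": [-4.3, -0.2, 12.5]}, {"grip": 40, "roll": 0, "travel": [-5.1, -0.2, 12.5]}, {"grip": 40, "roll": 0, "travel": [-5.9, -0.2, 12.5]}, {"grip": 40, "roll": 0, "travel": [-6.7, -0.2, 12.5]}, {"grip": 40, "roll": 0, "travel": [-7.5, -0.2, 12.5]}, {"grip": 40, "roll": 0, "travel": [-8.3, -0.2, 12.5]}, {"grip": 40, "roll": 0, "travel": [-9.1, -0.2, 12.5]}, {"grip": 40, "roll": 0, "travel": [-9.9, -0.2, 12.5]}, {"grip": 40, "roll": 0, "travel": [-10.7, -0.2, 12.5]}, {"grip": 40, "roll": 0, "travel": [-11.5, -0.2, 12.5]}, {"grip": 40, "roll": 0, "travel": [-12.2, -0.2, 12.5]}, {"grip": 40, "roll": 0, "travel": [-12.8, -0.2, 12.5]}, {"grip": 40, "roll": 0, "travel": [-13.2, -0.2, 12.5]}, {"grip": 40, "roll": 0, "travel": [-13.2, -0.2, 12.5]}]}}

```text
time: 8.55
tcp_pos: [605.3, -11.3, 15.4]
orientation: [2.395, 2.032, -0.001]
contact_force: [0.8, -0.1, 0.2]
opening: 37.3
finger_force: 0.0
```

>>> {"api": "apply_moves", "payload": {"moves": [{"grip": 40, "roll": 0, "travel": [-0.3, 0, 0]}, {"grip": 40, "roll": 0, "travel": [-0.6, 0, 0]}, {"grip": 40, "roll": 0, "travel": [-0.8, 0, 0]}, {"grip": 40, "roll": 0, "travel": [-0.9, 0, 0]}, {"grip": 40, "roll": 0, "travel": [-0.9, 0, 0]}]}}

```text
time: 9.05
tcp_pos: [604.0, -19.0, 15.4]
orientation: [-2.395, -2.033, 0.0]
contact_force: [-0.1, 1.9, -1.6]
opening: 37.5
finger_force: 1.1
```

>>> {"api": "apply_moves", "payload": {"moves": [{"grip": 40, "roll": 0, "travel": [-0.2, 0, 0]}, {"grip": 40, "roll": 0, "travel": [-0.3, 0, 0]}, {"grip": 40, "roll": 0, "travel": [-0.3, 0, 0]}]}}

```text
time: 9.35
tcp_pos: [603.9, -19.1, 15.6]
orientation: [-2.392, -2.032, -0.005]
contact_force: [2.6, 14.0, -0.5]
opening: 37.0
finger_force: 7.4
```

Butted at 14 N. I'll back off, rise and look.

>>> {"api": "apply_moves", "payload": {"moves": [{"grip": 40, "roll": 0, "travel": [1.5, 0, 0]}, {"grip": 40, "roll": 0, "travel": [3, 0, 0]}, {"grip": 40, "roll": 0, "travel": [3.5, 0, -4]}, {"grip": 40, "roll": 0, "travel": [5, 0, -9]}, {"grip": 40, "roll": 0, "travel": [9, 0, -13]}, {"grip": 40, "roll": 0, "travel": [13, 0, -15]}, {"grip": 40, "roll": 0, "travel": [13, 0, -15]}, {"grip": 40, "roll": 0, "travel": [13, 0, -15]}]}}

```text
time: 10.15
tcp_pos: [625.4, 107.7, 166.6]
orientation: [2.391, 2.035, 0.002]
contact_force: [-0.7, -1.1, 0.0]
opening: 37.3
finger_force: 0.0
```

Run:
```python
from h import *
c=pine((355,168)); cv2.imwrite("pics/t3.png",cv2.resize(c["frame"][60:260,180:480],None,fx=2,fy=2))
c,R,t=cam("scene"); cv2.imwrite("pics/s3.png",cv2.resize(c["frame"][130:300,180:480],None,fx=2.5,fy=2.5))
```

```text
pine [ 588.6 -102.5] [151.5  89.2] 80.71 n [552.9 642.  642.  552.8] u [-81.6 -81.6  69.9  69.9]
tcp [624.5 106.4 165. ] n,u 599.0 206.2 F [-0.   0.1 -0.1] t 10.2
```

View pics/t3.png

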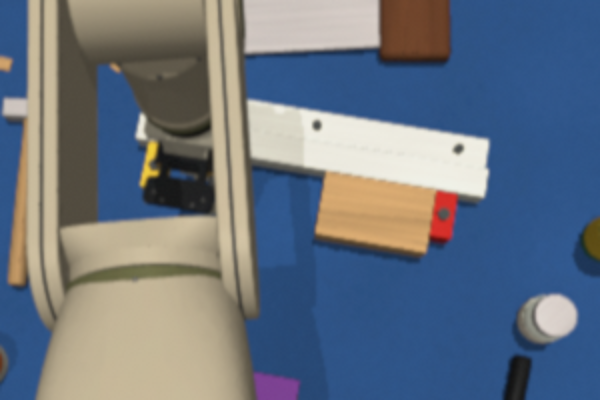

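View pics/s3.png

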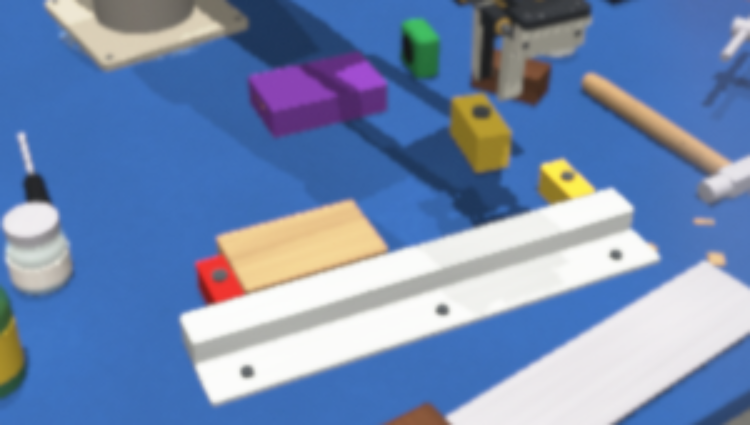

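The top crop shows the block (375,215) flush with the fence and touching the red stop (445,215), and the scene view agrees. Nothing else has moved. I'll finish with a gentle seating push toward the fence to close any hairline gap.

>>> {"api": "apply_moves", "payload": {"moves": [{"grip": 100, "roll": 1.571, "travel": [-21, -7.6, 0]}, {"grip": 100, "roll": 1.571, "travel": [-21, -7.6, 0]}, {"grip": 100, "roll": 1.571, "travel": [-21, -7.6, 0]}, {"grip": 100, "roll": 1.571, "travel": [-21, -7.6, 0]}, {"grip": 100, "roll": 1.571, "travel": [-21, -7.6, 0]}, {"grip": 100, "roll": 1.571, "travel": [-21, -7.6, 0]}, {"grip": 100, "roll": 1.571, "travel": [-21, -7.6, 0]}, {"grip": 100, "roll": 1.571, "travel": [-21, -7.6, 0]}, {"grip": 100, "roll": 1.571, "travel": [-21, -7.6, 0]}, {"grip": 100, "roll": 1.571, "travel": [-21, -7.6, 0]}, {"grip": 100, "roll": 1.571, "travel": [-21, -7.6, 0]}, {"grip": 100, "roll": 1.571, "travel": [-21, -7.6, 0]}, {"grip": 100, "roll": 1.571, "travel": [-21, -7.6, 0]}, {"grip": 100, "roll": 1.571, "travel": [-21, -7.6, 5]}, {"grip": 100, "roll": 1.571, "travel": [-21, -7.6, 10]}, {"grip": 100, "roll": 1.571, "travel": [-21, -7.6, 14]}, {"grip": 100, "roll": 1.571, "travel": [-21, -7.6, 15]}, {"grip": 100, "roll": 1.571, "travel": [-21, -7.6, 15]}, {"grip": 100, "roll": 1.571, "travel": [-21, -7.6, 15]}]}}

```text
time: 12.15
tcp_pos: [517.2, -89.3, 17.6]
orientation: [3.131, -0.255, 0.004]
contact_force: [-0.2, 0.4, 0.8]
opening: 92.7
finger_force: 0.0
```

>>> {"api": "apply_moves", "payload": {"moves": [{"grip": 100, "roll": 0, "travel": [1, 0, 0]}, {"grip": 100, "roll": 0, "travel": [1.8, 0, 0]}, {"grip": 100, "roll": 0, "travel": [2.2, 0, 0]}, {"grip": 100, "roll": 0, "travel": [2.4, 0, 0]}, {"grip": 100, "roll": 0, "travel": [2.5, 0, 0]}, {"grip": 100, "roll": 0, "travel": [2.5, 0, 0]}]}}

```text
time: 12.75
tcp_pos: [540.1, -92.7, 15.5]
orientation: [-3.131, 0.256, 0.002]
contact_force: [-4.6, 1.0, 2.8]
opening: 93.0
finger_force: 1.8
```

>>> {"api": "apply_moves", "payload": {"moves": [{"grip": 100, "roll": 0, "travel": [0.2, 0, 0]}, {"grip": 100, "roll": 0, "travel": [0.2, 0, 0]}]}}

```text
time: 12.95
tcp_pos: [540.0, -92.7, 15.2]
orientation: [-3.131, 0.256, 0.008]
contact_force: [-12.8, 2.1, 12.4]
opening: 93.0
finger_force: 7.0
```

>>> {"api": "apply_moves", "payload": {"moves": [{"grip": 100, "roll": 0, "travel": [-1.5, 0, 0]}, {"grip": 100, "roll": 0, "travel": [-3, 0, 0]}, {"grip": 100, "roll": 0, "travel": [-4, 0, -4]}, {"grip": 100, "roll": 0, "travel": [-5, 0, -9]}, {"grip": 100, "roll": 0, "travel": [-5, 0, -14]}, {"grip": 100, "roll": 0, "travel": [-5, 0, -18]}, {"grip": 100, "roll": 0, "travel": [-5, -6, -18]}, {"grip": 100, "roll": 0, "travel": [-5, -12, -18]}, {"grip": 100, "roll": 0, "travel": [-5, -18, -18]}, {"grip": 100, "roll": 0, "travel": [-5, -23, -18]}, {"grip": 100, "roll": 0, "travel": [-5, -23, -18]}, {"grip": 100, "roll": 0, "travel": [-5, -23, -18]}, {"grip": 100, "roll": 0, "travel": [-5, -23, -18]}]}}

```text
time: 14.25
tcp_pos: [530.5, 142.3, 195.4]
orientation: [3.131, -0.253, 0.0]
contact_force: [0.5, -0.8, 0.2]
opening: 92.9
finger_force: 0.0
```

Run:
```python
from h import *
c=pine((355,168)); cv2.imwrite("pics/t4.png",c["frame"])
```

```text
pine [ 589.8 -102.7] [151.5  88.8] 80.58 n [554.1 642.9 643.1 554.4] u [-81.4 -81.6  69.9  70.1]
tcp [530.5 141.4 195.4] n,u 500.6 225.5 F [-0.9  0.5 -0.6] t 14.3
```

View pics/t4.png

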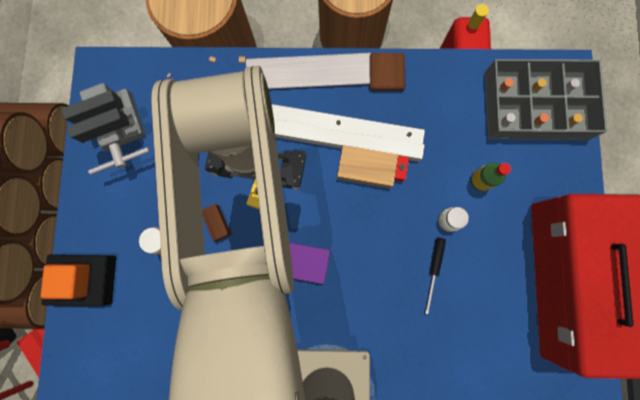

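The block (367,167) sits against the fence (n = 643) and the red stop at (402,167). The hand is clear at z = 195, and everything in view is where it started.

```bash
python3 -c "
from rig import robot; print(robot.job_done())"
```

```text
the job is handed in; nothing more can be done
None
```

The pine block lies flat against the fence with its end against the red stop; the hand is clear, nothing else in view moved, and the job was handed in at about 14 s of robot time.

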